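Test the bench RCD and switch it back on

ROBOT

A 6-joint arm with a two-finger parallel gripper is mounted at the origin on the work surface. World frame = base frame: x ahead of the robot, y to its left, z up, the work surface at z = 0. Lengths are in m, angles in rad, forces in N, time in s.
With the tool pointing down it reaches from about 0.325 to 0.775 m from the base axis. Payload 5.5 kg.
Tool frame: the origin (TCP) lies on the front face of the gripper's body, between the roots of the fingers; the fingertips stand 73 mm ahead of it and the grasp point (between the pads) lies 54 mm ahead of it; z points along the fingers, y is the line along which they close (so a half turn about z gives the same grasp; the last joint's range is limited). The gripper opens to 85 mm and grips with 20 to 120 N. Pads are 22 mm wide; open, the fingers measure 114 mm over their backs; the gripper's body (76 mm by 85 mm) begins 54 mm behind the grasp point. The pads swing forward as they close: fully open they stand 13 mm farther back than shut.
Start: joints at [1.139, 0.091, 1.231, -0, 1.82, -0.057], TCP at [0.22, 0.558, 0.304] pointing down, gripper open.
Joint ranges: [-2.87, 2.87], [-0.86, 2.18], [0.17, 2.46], [-1.51, 4.65], [0.06, 2.69], [-2.65, 2.65]. Speed limits (rad/s): [2.57, 2.57, 3.01, 3.14, 3.14, 3.14].

INTERFACE

Orientations are given as a unit quaternion [x, y, z, w].
In Python, from cell import robot, observe, cams, workorder gives the robot as it stands. Calls block until the motion is done:
- robot.goto(position, orientation): joint-space move of the TCP to a pose.
- robot.movel(position, attitude=None, feed=0.15, f_stop=None): straight line of the TCP; attitude=None keeps the orientation; feed is the mean speed in m/s. With f_stop (N) it stops when the force on the tool has changed by that much, and returns True; else False.
- robot.set_joints(angles): joint-space move.
- robot.gripper_to(opening, f_grip=None): finger opening in m; f_grip is the grip in N (None keeps the last); returns when the fingers have stopped.
- robot.wait(seconds).
- robot.inverse_kinematics(position, orientation): joint angles nearest the present ones, or None.
- observe(): the state.
- cams.capture(name): name is "scene" or "top" or "wrist"; returns a dict with "pixels" (384x512x3 uint8, red, green, blue), "intrinsics" (3x3 intrinsics, pixels), "eye" and "rotation" of the camera in the world. Camera axes: x right, y down, z forward; pixel columns grow to the right and rows downward; lengths in m; the calibration is good to about 2 mm. A picture is of the moment at which its call begins. There is no depth.
A pose or a line that the arm cannot do raises robot.MotionError and nothing moves.
- workorder.hand_in(): hands the job in; it is judged then, once.
The state is a dict: "t": time; "joint_pos": joint angles; "qd": joint speeds; "effort": joint torques, N m; "tool_pos": TCP position; "tool_rot": TCP orientation; "contact_force": force on the tool from outside, world axes, zero at the start; "wrist_torque": the same for the moment, N m; "opening": finger opening in m; "gripper_force": force on a finger pad.
Only numpy, scipy, OpenCV 4.12 (cv2) and the standard library are available. Lean on these libraries where they do the work, as an engineer would, in place of code of your own. Each camera call takes 0.05 s, during which the arm holds its last target. There are 200 camera calls.

TASK

Do the routine safety check on the bench's power console: press the yellow test button of the residual-current device fully in so that its blue lever drops, then lift the blue lever back up until it latches and stays on by itself. Leave the black breaker beside it on, don't bump the magnifier lamp that hangs over the console, and leave the plant pot, solder spool and screwdriver where they are.

Things in the scene. Friction and masses are not known exactly. Their poses are not given: they have to be found in the camera images.
- console: grey steel power console, blue ends, fixed; 396 mm wide (y), 208 deep (x). Origin under its centre; x away from its front, y its left seen from the front, z up. Front lip 40 high at x=-100; then a dark fascia slopes up at 38 deg to 153 high at x=45 (its normal is 38 deg off vertical), then flat. Two white devices 60 left and right of the middle, sides vary; sockets and lamps nearly flat
- rcd: the residual-current device: white casing 72 wide, 85 up the slope, fixed on the fascia. Its middle 46 up the slope is a raised front face 12 above the fascia; the rest is a shoulder 6 above it. Origin on the fascia under its middle; axes as the console's, not tilted. Seen from the front: blue lever on its right half, yellow test button on its left. Sizes in mm
- rcd_test_top (a point): middle of the outer face of the yellow square test button, 16 x 16, 7 proud of the RCD's front face. Axes tilted with the fascia: x up the slope, y left, z out of the fascia. From the casing's middle it is 8 down the slope and 21 left. The gap between button and lever, side by side, is 17. Sizes in mm
- rcd_test (a joint): travel of the test button in m along its point's -z: 0 = out, 0.006 = fully in; springs back. 1 N to start, about 4 N at the bottom; the lever trips at about 0.0035
- rcd_lever_tip (a point): middle of the outer end of the blue lever, 28 mm wide (y), 8 thick, 41 from its pivot. Pivot along y, 12 below the RCD's front face, on the casing's middle line, 18 right of its middle (39 right of, 8 up from the button). Turns with the lever; axes at joint 0 as rcd_test_top. On, it leans 26 deg up the slope from the fascia normal, 25 out of the front face; dropped, 26 deg down
- rcd_lever (a joint): angle of the blue lever in rad: 0 = on, latched up; 0.90 = dropped, lower stop; upper stop -0.09. A spring (0.09 N m up, 0.03 down) pulls it down. Starts latched (only the button frees it); drops in about 0.3 s when tripped. To latch it again push it up past 0 to -0.05 or to the upper stop (up to 0.08 N m more near the top) and let go: it settles at 0; let go earlier, it drops again
- mcb_lever_tip (a point): middle of the outer end of the black lever of the other device, an ordinary breaker in an equal white casing: four black toggles tied by a bar 66 wide, 39 from their pivot, leaning up the slope when on. No test button. Axes as rcd_test_top. Sizes in mm
- mcb_lever (a joint): angle of the black lever in rad: 0 = on (up), 0.90 = off (down); stays where it is left (0.1 N m of friction). Starts at 0 and must stay on
- lamp: white magnifier lamp, fixed: a round flat head, a curved neck of radius 12 and a round base of radius 90, 28 high, behind the console. Origin on the bench under the middle of the head; the base's middle is at x=125, y=140. Sizes in mm
- lamp_head (a point): middle of the underside of the lamp's head, a level disc of radius 95, 28 thick, 285 above the bench. It hangs over the upper part of the console, so a tool coming straight down on the button or lever meets it; one square to the fascia passes in front of it. Sizes in mm
- plant_pot: eight-sided terracotta pot 110 across, about 75 high, loose; origin under its middle. Sizes in mm
- solder_spool: green and silver spool of solder standing on its flange, 66 across, 50 high, loose; origin under its middle. Sizes in mm
- screwdriver: blue-handled screwdriver about 190 long, 30 high, lying on the bench in front of the console, loose; handle towards its -x, z up. Sizes in mm

How it is judged:
By the outcome, as a careful person would: the job done as asked, in the order asked, and still so for the second after the job is handed in, with the robot touching nothing.
It also fails if it takes over 38 s, if anything falls off the work surface, if the arm or the gripper's body presses on something with over 40 N, if the wrist force passes 120 N, or if a joint passes its speed limit or range.

## Working session

There is one attempt and no reset: what is moved stays moved. The work goes in short steps, each a Python script; the robot and the scene stay as the last script left them, time stands still between calls to the robot, and variables do not carry over. Pictures are saved under pics/ and viewed, at most 10 in all, crops included, and the job is handed in when it is done.

```bash
ls; mkdir -p pics
python3 - <<'E'
from cell import robot, observe, cams
import cv2
s=observe(); print(s['t'],s['tool_pos'],s['tool_rot'])
for n in ['scene','top','wrist']:
    c=cams.capture(n); cv2.imwrite(f'pics/{n}0.png',c['pixels'][:,:,::-1]); print(n,c['intrinsics'],c['eye'],c['rotation'])
E
```

```text
pics
0.0 [0.21960397 0.55821332 0.30275008] [ 1.86325525e-01  9.82487579e-01 -9.51141025e-04 -2.26496366e-04]
scene [[427.09036095   0.         251.88806896]
 [  0.         427.09036095 188.25852319]
 [  0.           0.           1.        ]] [1.08869832 0.06732978 0.92978674] [ 0.67215546  0.67840321 -0.21467216 -0.20467534]
top [[359.23574798   0.         258.92093997]
 [  0.         359.23574798 190.93367773]
 [  0.           0.           1.        ]] [0.38325274 0.03945141 0.98730973] [ 0.70511567 -0.69970327  0.08082918 -0.08181612]
wrist [[337.69258699   0.         255.17051792]
 [  0.         337.69258699 192.16156332]
 [  0.           0.           1.        ]] [0.15205939 0.58582614 0.37219842] [0.81760251 0.55700468 0.08183141 0.1207292 ]
```

View pics/scene0.png

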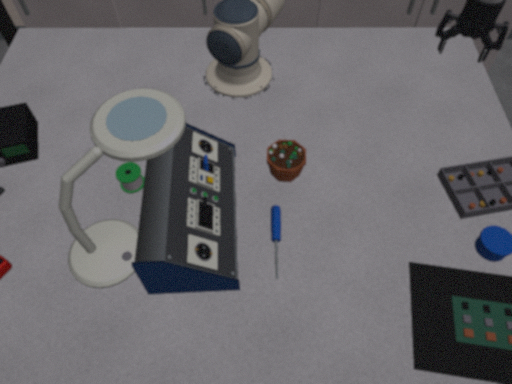

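View pics/top0.png

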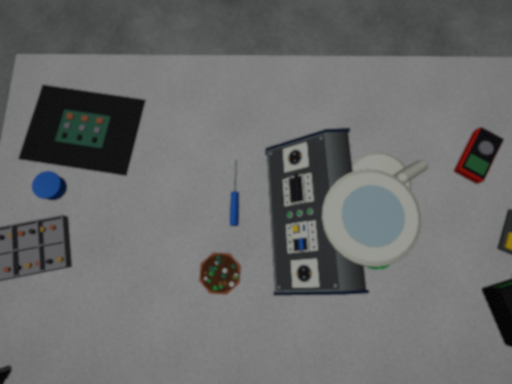

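```bash
cat > h.py <<'E'
import numpy as np, cv2
from scipy.spatial.transform import Rotation as R
from scipy.optimize import least_squares
def cam(c): return c['intrinsics'],np.array(c['eye']),R.from_quat(c['rotation']).as_matrix() if np.size(c['rotation'])==4 else np.array(c['rotation'])
def ray(c,uv):
    K,e,M=cam(c); d=M@np.linalg.solve(K,[uv[0],uv[1],1.]); return e,d/np.linalg.norm(d)
def proj(c,p):
    K,e,M=cam(c); q=K@(M.T@(np.asarray(p)-e)); return q[:2]/q[2]
def plane(c,uv,z):
    e,d=ray(c,uv); return e+d*(z-e[2])/d[2]
def tri(obs):
    A=np.zeros((3,3));b=np.zeros(3);L=[]
    for c,uv in obs:
        e,d=ray(c,uv);P=np.eye(3)-np.outer(d,d);A+=P;b+=P@e;L.append((P,e))
    p=np.linalg.solve(A,b); return p,[np.linalg.norm(P@(p-e)) for P,e in L]
def blobs(c,lo,hi,amin=3):
    hsv=cv2.cvtColor(c['pixels'],cv2.COLOR_RGB2HSV); m=cv2.inRange(hsv,lo,hi)
    n,_,st,ce=cv2.connectedComponentsWithStats(m)
    return [(ce[i].round(1).tolist(),st[i].tolist()) for i in range(1,n) if st[i,4]>=amin]
YEL=((20,110,90),(35,255,255)); BLU=((105,120,60),(125,255,255))
E
python3 - <<'E'
from h import *
from cell import cams
out=[]
for n,(u,v) in dict(scene=(185,208),top=(315,212)).items():
    c=cams.capture(n)
    print(n,'Y',blobs(c,*YEL)); print('B',blobs(c,*BLU))
    im=c['pixels'][v-95:v+95,u-65:u+65,::-1]
    out.append(cv2.resize(im,(390,570),interpolation=cv2.INTER_CUBIC))
cv2.imwrite('pics/crop1.png',np.hstack(out))
E
```

```text
scene Y [([480.3, 173.3], [480, 173, 2, 2, 3]), ([209.5, 179.5], [207, 177, 6, 6, 34]), ([482.0, 203.6], [481, 202, 3, 4, 5])]
B [([205.7, 163.4], [203, 156, 6, 15, 61]), ([275.5, 222.9], [272, 206, 8, 35, 268]), ([496.1, 242.0], [480, 226, 32, 35, 841])]
top Y [([41.6, 228.5], [40, 227, 4, 4, 11]), ([295.3, 228.5], [293, 226, 6, 6, 32]), ([508.9, 241.3], [505, 232, 7, 18, 87]), ([8.8, 235.0], [8, 234, 2, 3, 4]), ([59.1, 258.6], [57, 257, 5, 4, 15]), ([27.2, 265.1], [25, 264, 5, 4, 13])]
B [([46.4, 184.8], [32, 172, 29, 27, 611]), ([233.8, 208.6], [230, 192, 8, 33, 237]), ([300.6, 243.8], [298, 239, 6, 11, 61])]
```

View pics/crop1.png

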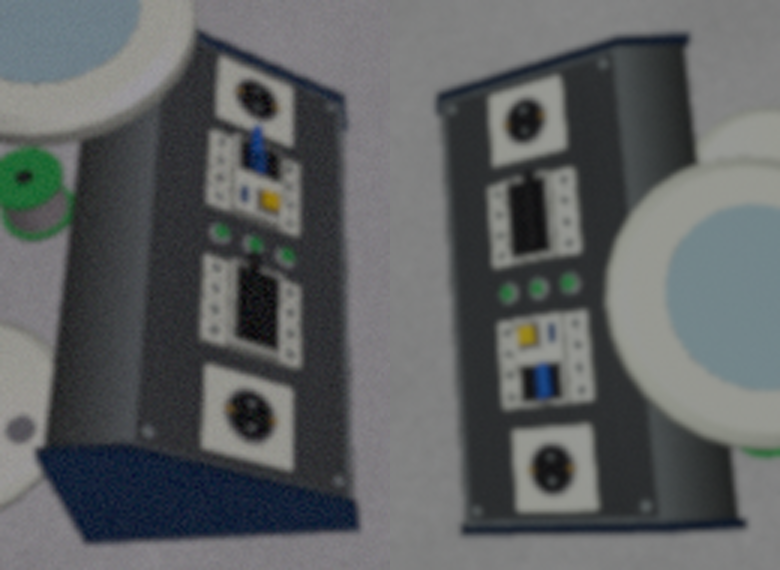

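Run:
```python
from h import *
from cell import cams,robot
s=cams.capture('scene');t=cams.capture('top')
S=lambda u,v:(u/3+120-.33,v/3+113-.33); T=lambda u,v:((u-390)/3+250-.33,v/3+117-.33)
P={}
for k,a,b in [('btn',(209.5,179.5),(295.3,228.5)),('sockMCBside',S(252,415),T(525,120)),('sockRCDside',S(258,98),T(552,468)),
  ('lampg1',S(222,232),T(570,283)),('lampg3',S(288,256),T(508,293)),('screwA',S(149,431),T(602,63)),('screwB',S(338,482),T(449,107)),('screwC',S(333,107),T(476,511)),('lever',(205.7,163.4),(300.6,243.8))]:
    P[k],r=tri([(s,a),(t,b)]); print(k,P[k].round(4),np.round(r,4))
print('lamp head',plane(t,(370,217),.313))
d=P['sockMCBside']-P['sockRCDside']; print('yaw of console y',np.degrees(np.arctan2(d[1],d[0])),np.linalg.norm(d))
d=P['screwB']-P['screwC'];print(np.degrees(np.arctan2(d[1],d[0])),np.linalg.norm(d))
a,b=plane(t,T(437,100),.04),plane(t,T(465,530),.04); d=a-b; print(a,b,np.degrees(np.arctan2(d[1],d[0])),np.linalg.norm(d))
```

```text
btn [ 0.4962 -0.0496  0.1037] [0.0006 0.0006]
sockMCBside [ 0.683  -0.0502  0.1015] [0.0002 0.0002]
sockRCDside [ 0.3901 -0.0673  0.1037] [0.0001 0.0001]
lampg1 [ 0.5374 -0.0828  0.1194] [0.0004 0.0004]
lampg3 [ 0.5349 -0.0352  0.0825] [0.0004 0.0004]
screwA [ 0.7178 -0.111   0.1473] [0.0007 0.0007]
screwB [0.712  0.012  0.0515] [0.0019 0.0019]
screwC [ 0.3547 -0.0088  0.0498] [0.0005 0.0005]
lever [ 0.4577 -0.0603  0.1166] [0.0005 0.0005]
lamp head [ 0.49236702 -0.16991555  0.313     ]
yaw of console y 3.338077251671643 0.2934118900370517
3.323210550177631 0.35789144980694104
[0.72271754 0.02471065 0.04      ] [ 0.33884995 -0.00039814  0.04      ] 3.7423872745370383 0.38468789759319744
```

```bash
cat >> h.py <<'E'
psi=np.radians(3.35); a=np.radians(38)
Y=np.array([np.cos(psi),np.sin(psi),0]); X=np.array([np.sin(psi),-np.cos(psi),0]); Z=np.array([0,0,1.])
U=np.cos(a)*X+np.sin(a)*Z; N=np.cos(a)*Z-np.sin(a)*X
Q=R.from_matrix(np.c_[-U,Y,-N]).as_quat()
Qf=R.from_matrix(np.c_[U,-Y,-N]).as_quat()
E
python3 - <<'E'
from h import *
from cell import cams,robot,observe
B=np.array([.4964,-.047,.107])
for q in (Q,Qf):
  for d in (.19,.073): print(robot.inverse_kinematics(B+d*N,q))
s=observe(); w=cams.capture('wrist'); M=R.from_quat(s['tool_rot']).as_matrix(); print(M.T@cam(w)[2], M.T@(cam(w)[1]-s['tool_pos']))
robot.gripper_to(0.0)
robot.goto(B-.015*Y+.16*N,Q)
c=cams.capture('wrist'); print(observe()['t'],observe()['contact_force'], observe()['opening'])
cv2.imwrite('pics/w1.png',c['pixels'][:,:,::-1])
np.save('w1.npy',c,allow_pickle=True)
print('Y',blobs(c,*YEL,10)); print('B',blobs(c,*BLU,10)); print(proj(c,B))
E
```

```text
[ 0.39090057 -0.0819831   1.58803205 -0.64510054  1.82500721  0.2259032 ]
[ 0.25748212 -0.09794628  1.76883569 -0.6485757   1.61317481  0.21846066]
None
None
[[-5.16760214e-06 -9.57430898e-01 -2.88662564e-01]
 [ 9.99999372e-01 -3.28369080e-04  1.07122690e-03]
 [-1.12041360e-03 -2.88662377e-01  9.57430299e-01]] [ 0.07296125  0.00082708 -0.06934683]
3.375 [ 0.31935985 -0.75111939 -0.7440902 ] -0.0001842783810312413
Y [([275.4, 196.5], [265, 186, 22, 22, 479])]
B [([72.1, 163.9], [51, 40, 59, 277, 1842]), ([221.4, 222.0], [200, 201, 42, 43, 1673]), ([274.5, 223.0], [265, 220, 20, 7, 140]), ([498.8, 342.7], [479, 320, 33, 55, 1172]), ([255.5, 351.2], [248, 341, 15, 19, 213]), ([141.9, 350.6], [131, 344, 26, 18, 188])]
[274.30241459 199.69984909]
```

View pics/w1.png

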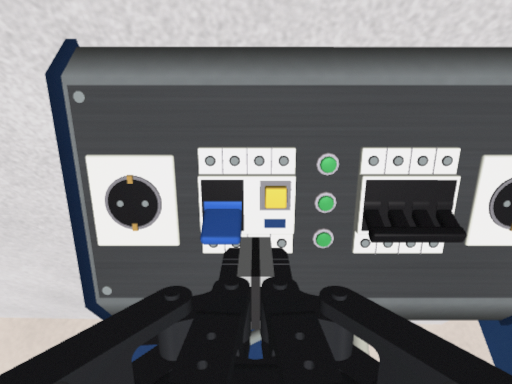

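Run:
```python
from h import *
from cell import cams,robot,observe
c=np.load('w1.npy',allow_pickle=True).item()
B=np.array([.4964,-.047,.107])
e,d=ray(c,(275.4,196.5)); p=e+d*(N@(B-e))/(N@d); print('btn',p)
np.save('btn.npy',p)
robot.movel(p+(.073+.015)*N,Q,feed=.1)
f0=observe()['contact_force']
hit=robot.movel(p+(.073-.015)*N,feed=.02,f_stop=10)
s=observe(); tip=s['tool_pos']-.073*N
print(hit,s['t'],'tip rel p along U,Y,N',(tip-p)@np.c_[U,Y,N]*1e3,s['contact_force']-f0,s['wrist_torque'])
np.save('tip.npy',tip)
robot.wait(.5)
s=observe();print(s['contact_force'],(s['tool_pos']-.073*N-p)@N)
c=cams.capture('wrist'); cv2.imwrite('pics/w2.png',c['pixels'][:,:,::-1])
```

```text
btn [ 0.49703231 -0.04506426  0.10551909]
True 5.3167 tip rel p along U,Y,N [ 0.04604839 -0.03468416 -6.90204945] [-1.94829222  2.00226326  4.68861379] [ 0.15145968  0.16073952 -0.13169458]
[-1.41096218  2.57553101  4.77873385] -0.006906683487711765
```

View pics/w2.png

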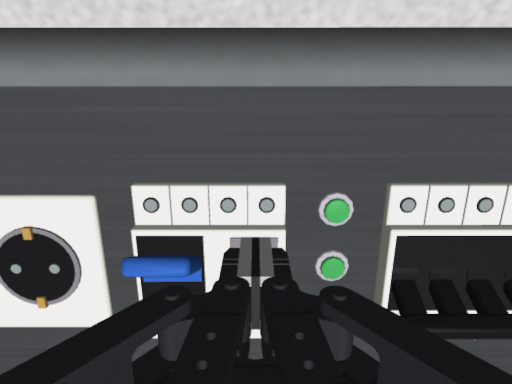

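Run:
```python
from h import *
from cell import cams,robot,observe
p=np.load('btn.npy'); t0=observe()['tool_pos']
hit=robot.movel(t0-.004*N,feed=.01,f_stop=12)
s=observe(); tip=s['tool_pos']-.073*N
print(hit,s['t'],(tip-p)@np.c_[U,Y,N]*1e3,s['contact_force']@N)
np.save('tip.npy',tip)
# retreat, look at the lever from above
robot.movel(tip+(.073+.06)*N-.03*U-.02*Y,feed=.15)
c=cams.capture('wrist'); np.save('w3.npy',c,allow_pickle=True); cv2.imwrite('pics/w3.png',c['pixels'][:,:,::-1])
print('B',blobs(c,*BLU,50),'Y',blobs(c,*YEL,50),observe()['t'])
# predicted lever: pivot from tip (= 1mm above front face)
piv=tip-13e-3*N-39e-3*Y+8e-3*U; th=np.radians(-26)
end=piv+41e-3*(np.cos(th)*N+np.sin(th)*U); print('pred end',proj(c,end),[proj(c,end+s*14e-3*Y) for s in(-1,1)], 'btn',proj(c,tip+.006*N))
```

```text
True 6.1167 [ 0.07167683 -0.05050324 -6.91009881] 5.761093657566588
B [([55.9, 198.0], [34, 83, 47, 250, 2074]), ([211.1, 263.4], [199, 255, 25, 19, 395])] Y [([291.9, 258.1], [283, 248, 15, 24, 227])] 6.7833
pred end [221.21113552 259.19511457] [array([197.35126943, 259.16850065]), array([245.07134421, 259.22172887])] btn [284.70004485 259.99699729]
```

View pics/w3.png

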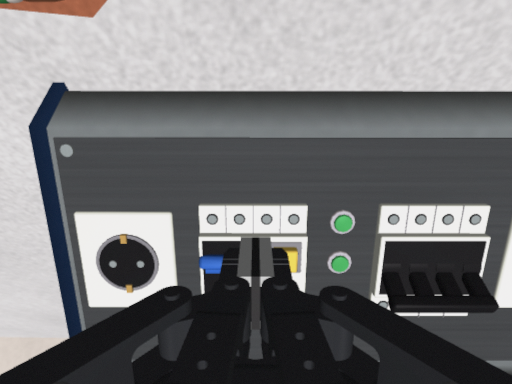

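Run:
```python
from h import *
from cell import cams,robot,observe
tip=np.load('tip.npy'); piv=tip-13e-3*N-39e-3*Y+8e-3*U
P=lambda s,h: piv+s*1e-3*U+(h+73)*1e-3*N
robot.movel(P(-46,75),feed=.15)
robot.movel(P(-46,19.5),feed=.08,f_stop=12)
f0=observe()['contact_force']
hit=robot.movel(P(4,19.5),feed=.03,f_stop=16)
s=observe(); d=s['tool_pos']-P(0,0); print(hit,s['t'],d@np.c_[U,Y,N]*1e3,(s['contact_force']-f0)@np.c_[U,Y,N])
c=cams.capture('wrist'); cv2.imwrite('pics/w4.png',c['pixels'][:,:,::-1])
```

```text
False 9.7333 [ 1.27287178 -0.20817239 19.09578762] [-14.93276724   1.50288949   2.72395319]
```

View pics/w4.png

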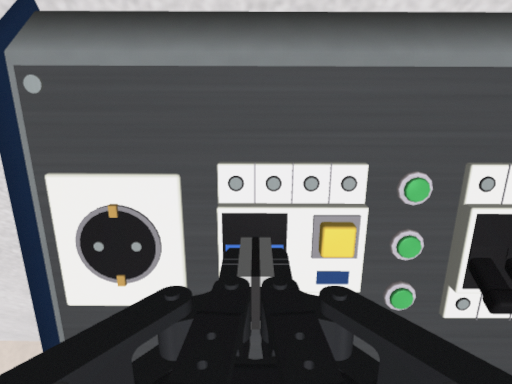

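Run:
```python
from h import *
from cell import cams,robot,observe
tip=np.load('tip.npy'); piv=tip-13e-3*N-39e-3*Y+8e-3*U
P=lambda s,h: piv+s*1e-3*U+(h+73)*1e-3*N
robot.movel(P(-40,20),feed=.06)
robot.movel(P(-40,110),feed=.15)
robot.movel(P(-60,160)+.04*Y,feed=.15)
robot.wait(.5)
c=cams.capture('wrist'); s=cams.capture('scene'); print(observe()['t'])
print(blobs(c,*BLU,50)); print('scene',blobs(s,*BLU,10))
for th in (26,-26):
    t=np.radians(th); print(th,proj(c,piv+41e-3*(np.cos(t)*N+np.sin(t)*U)))
a=c['pixels'][:,:,::-1]; b=cv2.resize(s['pixels'][100:260,100:320,::-1],(528,384),interpolation=cv2.INTER_CUBIC)
cv2.imwrite('pics/w5.png',np.hstack([a[:,112:384],b]))
```

```text
12.6167
[([361.7, 18.1], [292, 0, 141, 39, 4962]), ([209.9, 254.8], [194, 238, 34, 36, 1018]), ([496.3, 329.1], [470, 283, 42, 92, 2450]), ([255.5, 351.3], [248, 341, 15, 19, 207]), ([139.4, 352.7], [131, 348, 21, 14, 133])]
scene [([205.6, 163.3], [203, 156, 6, 15, 61]), ([275.5, 222.9], [272, 206, 8, 35, 267]), ([495.7, 242.4], [479, 226, 33, 35, 870])]
26 [209.0415707  270.90172311]
-26 [207.39734802 233.35174572]
```

View pics/w5.png

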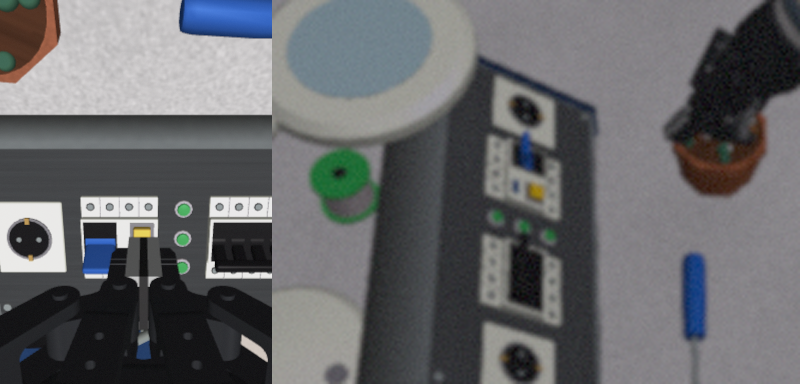

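The picture shows the blue lever back up (scene blob at 205.6,163.3, against 205.7,163.4 at the start). The black breaker is still on, and the pot and screwdriver haven't moved. The robot is touching nothing, so I'm handing in.

```bash
python3 -c "
from cell import workorder
print(workorder.hand_in())"
```

```text
the job is handed in; nothing more can be done
None
```

I pressed the test button to its stop and the blue lever dropped, then lifted the lever until it latched and stayed up. The breaker is still on, I saw no sign that the lamp or the loose items moved, and the job was handed in at about 12.6 s.

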